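# Tip an inlay roundel out of its tray and fit it in the walnut panel

## Task

Press on the star roundel's edge next to the tray's dark diamond so that it tips up in its pocket, grip the raised edge and lift it out. Lay it star side up in the large round recess of the dark wood panel and press it firmly home with the fingers until flush. Do not drop it from a height, and leave the tape roll, knife, glue bottle and scissors where they are.

Things in the scene. Friction and masses are not known exactly. Their poses are not given: they have to be found in the camera images.
- roundel: Pale wood disc, 70 mm diameter, 10 mm thick, 20 to 40 g, with a thin dark four-pointed star on its top face. Origin: centre of its underside; z: its axis, out of the star face. It starts lying flat in the tray's pocket, top flush with the tray.
- tray: Fixed square plywood tip-up tray, 130 x 130 x 50 mm high, with one round pocket, 75 mm across, in its middle. Origin: centre of its underside; z up; +x points from the pocket's centre to the dark 20 mm diamond inlaid in the top face, 51 mm away, on the side far from the robot (within about 0.35 rad).
- pocket (a point): Centre of the pocket's mouth, level with the tray's top (50 mm above the table), axes as the tray. The roundel lies 10 mm below the top on a cross rib (x from -5 to +3 mm) and a back ledge (x below -28 mm); between them the floor is 13 mm lower.
- rib (a point): Middle of the rib's top edge facing the well, 3 mm from the pocket's centre towards +x. From it a flat slope falls 52 degrees towards +x to the well's floor 35 mm lower, in front of the upright round wall. Pressing the disc 15 to 30 mm beyond the pocket's centre until it goes no farther (about 10 to 20 mm) rocks it over this edge onto the slope; pressed too little, it falls back flat.
- well (a point): Floor of the well, 30 mm from the pocket's centre towards +x, 5 mm above the table. Tipped, the roundel's +x edge rests here against the wall and its underside on the slope, so it stays at 42 to 52 degrees from flat; its -x edge stands about 10 mm above the tray, to be pinched across its thickness by fingers pointing down and towards +x, in line with the disc within 10 degrees.
- panel: Fixed dark walnut panel, 130 x 190 mm, 18 mm thick, with two round recesses 10 mm deep: a large one, 74 mm in diameter, 40 mm to the -y side of the middle, and a small one, 45 mm, 52 mm to the +y side (a small pale cross is inlaid beyond it). Origin: centre of its underside, z up.
- recess (a point): Centre of the large recess's mouth, level with the panel's top (18 mm above the table; the recess floor is 10 mm below this point). Rim chamfered 1.5 mm. Axes as the panel.
- tape_roll: Orange tape roll lying flat, 104 mm across, 24 mm high. Origin: centre of its underside.
- knife: Craft knife lying flat, black handle, 160 mm long, 16 mm high. Origin: underside, near its middle; x towards the blade.
- glue: White glue bottle, standing, 60 mm across, 150 mm high. Origin: centre of its underside.
- scissors: Scissors lying flat, red handles, 175 mm long, 10 mm high. Origin: the pivot, underside; x towards the points.

How it is judged:
On the way, in this order (a step that is already met when the one before it is completed fails the run):
1. the roundel is tipped up in its pocket, leaning at least 35 degrees (angle between roundel's own z axis and vertical above 0.61 rad and horizontal distance between roundel and pocket below 0.03 m and height (world z) of roundel below 0.06 m), for 0.2 s.
2. the roundel is carried by the fingers, at least 100 mm from the pocket (horizontal distance between roundel and pocket above 0.1 m and contact force between the fingers and roundel above 0.5 N), for 0.1 s.
3. the roundel is flush in the large recess and pressed there with more than 3 N (horizontal distance between roundel and recess below 0.004 m and z of roundel in the frame of recess below -0.008 m and angle between roundel's own z axis and vertical below 0.06 rad and contact force between the fingers and roundel above 3 N), for 0.1 s.
At the end, for the whole second after the job is handed in: The roundel lies at rest star side up in the panel's large recess: within 4 mm of its centre, its underside at least 8 mm below the panel's top, level within 0.06 rad (horizontal distance between roundel and recess below 0.004 m and z of roundel in the frame of recess below -0.008 m and angle between roundel's own z axis and vertical below 0.06 rad and linear speed of roundel below 0.01 m/s); the robot touches nothing.
It fails at once if the roundel let go more than about 110 mm above the table (height (world z) of roundel above 0.11 m and contact force between the fingers and roundel below 0.01 N).
It fails at once if tape roll, knife, glue bottle or scissors moved more than 20 mm (distance of any of tape_roll, knife, glue, scissors from where it was at the start of the episode above 0.02 m).
It also fails if it takes over 64 s, if anything falls off the work surface, if the arm or the gripper's body presses on something with over 40 N, if the wrist force passes 120 N, or if a joint passes its speed limit or range.

## Robot

A 6-joint arm with a two-finger parallel gripper is mounted at the origin on the work surface. World frame = base frame: x ahead of the robot, y to its left, z up, the work surface at z = 0. Lengths are in m, angles in rad, forces in N, time in s.
With the tool pointing down it reaches from about 0.325 to 1 m from the base axis. Payload 5.1 kg.
Tool frame: the origin (TCP) lies midway between the tips of the shut fingers; the grasp point (between the pads) lies 19 mm behind it; z points along the fingers, y is the line along which they close (so a half turn about z gives the same grasp; the last joint's range is limited). The gripper opens to 85 mm and grips with 20 to 120 N. Pads are 22 mm wide; open, the fingers measure 114 mm over their backs; the gripper's body (76 mm by 85 mm) begins 54 mm behind the grasp point. The pads swing forward as they close: fully open they stand 13 mm farther back than shut.
Start: joints at [1.114, 0.124, 1.65, -0, 1.367, -0.083], TCP at [0.237, 0.605, 0.231] pointing down, gripper open.
Joint ranges: [-2.61, 2.61], [-1.02, 2.33], [0.03, 2.71], [-1.35, 4.49], [0.32, 2.68], [-2.91, 2.91]. Speed limits (rad/s): [2.57, 2.57, 3.14, 3.14, 3.14, 3.14].

## Interface

Orientations are given as a unit quaternion [w, x, y, z].
In Python, from station import monitor, viewer, manip gives the robot as it stands.
- The arm moves only by the tool jog_arm, never from a script. Its argument "commands" is a list that holds one entry, the list of rows, each a list of 4 numbers: the shift along the tool's x, y, z scaled (see below), then the turn about the tool's z scaled (see below). A call has 1 to 12 rows; each row shifts and turns the commanded pose from where the row before left it, along the tool's axes as they then stand; what a row does not reach is not made up. The controller multiplies each number of a shift by 0.025 m and each number of a turn by 6 degrees. A row lasts 1/10 s, in which the tool goes at most 50 mm and 8.59 degrees, less where a joint would pass 70% of its speed; a pose out of reach is approached as far as the arm can. A call with a number of a shift or a turn outside -1 to 1 is refused whole. A call with a gripper value outside its range is refused whole. "gripper" is the closure, from 0 (fully open) to 1 (shut), set as the call begins (left out, the last holds). The fingers move at their own pace and stop on an object; "squeeze" is the grip in N (left out, the last holds). Time passes only in rows, so rows that do not move let the fingers close. It gives the time, the measured TCP pose, the force, the opening and the grip force at its end, in the units of the state.
- monitor.read_state(): the state, without advancing time (a new reading comes with each control period).
- viewer.snapshot(name): name is "scene" or "top"; returns a dict with "image" (400x640x3 uint8, blue, green, red), "mtx" (3x3 intrinsics, pixels), "rvec" (rotation vector, rad) and "tvec" (3), from world to camera coordinates, as OpenCV has them. Camera axes: x right, y down, z forward; pixel columns grow to the right and rows downward; lengths in m; the calibration is good to about 2 mm. A picture is of the moment at which its call begins. There is no depth.
- manip.job_done(): hands the job in; it is judged then, once.
The state is a dict: "time_s": time; "qpos": joint angles; "joint_velocities": joint speeds; "joint_torque": joint torques, N m; "eef_pos": TCP position; "tool_rot": TCP orientation; "contact_force": force on the tool from outside, world axes, zero at the start; "torque": the same for the moment, N m; "gripper_width": finger opening in m; "finger_force": force on a finger pad.
Only numpy, scipy, OpenCV 4.12 (cv2) and the standard library are available. Lean on these libraries where they do the work, as an engineer would, in place of code of your own. Each camera call takes 0.05 s, during which the arm holds its last target. There are 200 camera calls.

## Working session

There is one attempt and no reset: what is moved stays moved. The work goes in short steps, Python scripts to look and compute and a tool call to move; the robot and the scene stay as the last step left them, time stands still between calls to the robot, and variables do not carry over. Pictures are saved under pics/ and viewed, at most 10 in all, crops included, and the job is handed in when it is done.

Besides the shell and the picture viewer there is one more tool, called as name([rows], argument=value, ...), one row to a line, values as JSON. jog_arm: Moves the arm, as the interface text tells. Its arguments: {"type":"object","properties":{"commands":{"type":"array","items":{"type":"array","items":{"type":"array","items":{"type":"number"}}}},"gripper":{"type":"number"},"squeeze":{"type":"number"}},"required":["commands"]}

```bash
mkdir -p pics; ls
cat > h.py <<'E'
import cv2, numpy as np
from station import monitor, viewer, manip
def snap(n,f=None):
    s=viewer.snapshot(n)
    if f: cv2.imwrite(f'pics/{f}.png',s['image'])
    return s
def ray(s,px,z):
    "pixels -> world points on plane z"
    R=cv2.Rodrigues(np.array(s['rvec'],float))[0]; t=np.array(s['tvec'],float).ravel()
    p=cv2.undistortPoints(np.array(px,float).reshape(-1,1,2),np.array(s['mtx'],float),None).reshape(-1,2)
    d=np.c_[p,np.ones(len(p))]@R; c=-R.T@t
    return c+d*((z-c[2])/d[:,2])[:,None]
def proj(s,P):
    return cv2.projectPoints(np.array(P,float).reshape(-1,1,3),np.array(s['rvec'],float),np.array(s['tvec'],float),np.array(s['mtx'],float),None)[0].reshape(-1,2)
E
python3 - <<'E'
from h import *
print(monitor.read_state())
for n in('top','scene'):
    s=snap(n,n+'0'); np.savez(n+'0.npz',**s)
    R=cv2.Rodrigues(np.array(s['rvec'],float))[0];print(n,-R.T@np.ravel(s['tvec']),R[2])
E
```

```text
pics
{'time_s': 0.0, 'qpos': array([ 1.11437414e+00,  1.24494538e-01,  1.65169441e+00, -1.98199990e-06,
        1.36748691e+00, -8.26038846e-02]), 'joint_velocities': array([-0.00063823,  0.00116914, -0.00048764,  0.00147962,  0.00024037,
       -0.00122689]), 'joint_torque': array([-1.65512329e-04, -4.23600590e+01, -3.65455055e+01, -1.52664211e-04,
        6.98192627e-03, -2.21021196e-06]), 'eef_pos': array([0.23711953, 0.60454388, 0.23004779]), 'tool_rot': array([-2.76403482e-04,  1.85822472e-01,  9.82582782e-01, -1.00425821e-03]), 'contact_force': array([-0.34431468, -0.04894962,  0.01197882]), 'torque': array([-0.00629211, -0.03620223, -0.01746932]), 'finger_force': 0.0, 'gripper_width': 0.08536444318800294}
top [ 0.47714478 -0.01312491  0.831923  ] [ 0.14687607  0.01604958 -0.98902469]
scene [0.93129003 0.08904927 0.69001564] [-0.51382898 -0.14370861 -0.84577043]
```

View pics/top0.png

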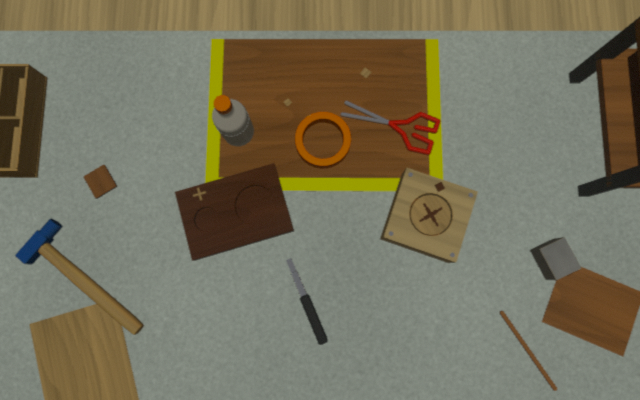

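View pics/scene0.png

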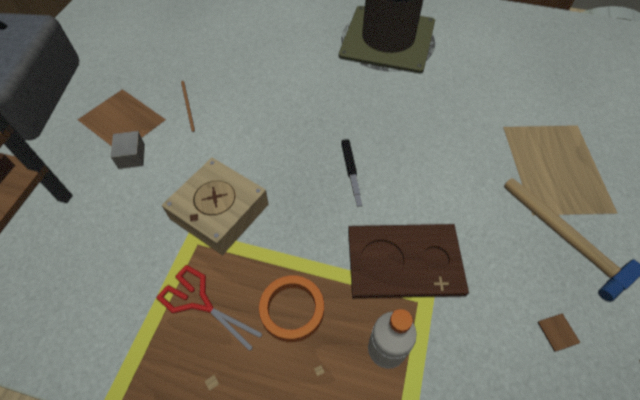

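Run:
```python
import cv2,numpy as np
t=cv2.imread('pics/top0.png');s=cv2.imread('pics/scene0.png')
def c(i,x,y,g=1): 
    return cv2.resize(np.clip(i[y:y+100,x:x+133].astype(float)*g,0,255).astype(np.uint8),(399,300),interpolation=cv2.INTER_CUBIC)
cv2.imwrite('pics/mos.png',np.vstack([np.hstack([c(t,365,165),c(t,170,162,2.5)]),np.hstack([c(s,150,155),c(s,342,212,2.5)])]))
```

```text
(no output)
```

View pics/mos.png

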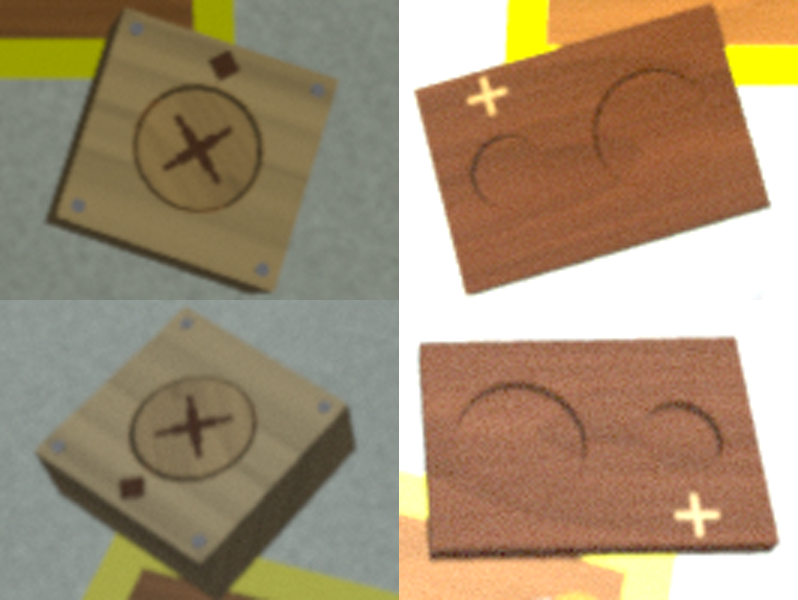

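Run:
```python
from h import *
T=np.load('top0.npz');S=np.load('scene0.npz')
f=lambda p,ox,oy,mx,my:[(( x-mx)/3+ox,(y-my)/3+oy) for x,y in p]
tt=f([(198,148),(224,66),(136,29),(317,90),(262,270),(78,205)],365,165,0,0)
ts=f([(193,428),(131,488),(186,323),(323,407),(199,541),(57,447)],150,155,0,300)
for s,p in((T,tt),(S,ts)):
    w=ray(s,p,.05)[:,:2]; d=w[1]-w[0]; print('ctr',w[0],'screws',w[2:].mean(0),'dia',np.linalg.norm(d),np.arctan2(d[1],d[0]))
pt=f([(416,91),(713,5),(769,207),(468,294)],170,162,399,0)  # L-far,R-far,R-near,L-near
ps=f([(777,545),(430,552),(420,344),(735,338)],342,212,399,300)
for s,p,cr in((T,pt,f([(487,96)],170,162,399,0)),(S,ps,f([(697,515)],342,212,399,300))):
    w=ray(s,p,.018)[:,:2]; c=w.mean(0); y=(w[0]+w[3]-w[1]-w[2]);L=np.linalg.norm(y)/2;y/=np.linalg.norm(y)
    x=w[0]+w[1]-w[2]-w[3];print('panel',c,L,np.linalg.norm(x)/2,'yaw',np.arctan2(-y[0],y[1]),np.arctan2(x[1],x[0]),'recess',c-.04*y,'cross',ray(s,cr,.018)[0,:2])
# direct recess arc points
at=f([(655,69),(692,82),(618,87),(596,133),(600,155),(607,168)],170,162,399,0)
as_=f([(460,420),(475,397),(516,383),(556,398),(578,425),(584,450)],342,212,399,300)
from scipy.optimize import least_squares as ls
for s,p in((T,at),(S,as_)):
    w=ray(s,p,.018)[:,:2]; r=ls(lambda c:np.hypot(*(w-c).T)-.037,w.mean(0)); print('arc',r.x,r.fun*1e3)
```

```text
ctr [ 0.57690124 -0.2049108 ] screws [ 0.5771753 -0.2049822] dia 0.05094332083604992 -0.3300895156684608
ctr [ 0.57864596 -0.20645105] screws [ 0.57785797 -0.20759479] dia 0.0509219128239154 -0.3586272999032802
panel [0.58424729 0.14294738] 0.18754369301852866 0.12876879265217847 yaw 0.29157488953077276 0.2909541062311201 recess [0.59574573 0.10463569] cross [0.61578196 0.20796475]
panel [0.58809034 0.14219167] 0.1881300072360196 0.1290336010012854 yaw 0.2948572446647838 0.28377180356594317 recess [0.59971447 0.10391792] cross [0.61708887 0.20643113]
arc [0.59497334 0.10377191] [ 1.14546207 -0.41106285 -0.77682751 -0.12570773  0.12595924  0.30071657]
arc [0.60049839 0.10357193] [-1.34077482  0.05766903  0.92602025 -0.32400059 -0.76982887 -0.2828428 ]
```

jog_arm([
  [[0, 0, 0, 1], [0, 0, 0, 1], [0, 0, 0, 1], [0, 0, 0, 1], [0, 0, 0, 1], [0, 0, 0, 1], [0, 0, 0, 1], [0, 0, 0, 1], [0, 0, 0, 1], [0, 0, 0, 1], [0, 0, 0, 1], [0, 0, 0, 1]],
], gripper=0)

```text
time_s: 1.3
eef_pos: [0.2372, 0.6048, 0.2305]
tool_rot: [0.0, 0.729, 0.684, -0.001]
contact_force: [1.0, 1.0, 0.3]
gripper_width: 0.0856
finger_force: 0.0
```

jog_arm([
  [[0, 0, 0, 1], [0, 0, 0, 1], [0, 0, 0, 0.68], [0, 0, 0, 0]],
])

```text
time_s: 1.7
eef_pos: [0.2372, 0.6048, 0.2306]
tool_rot: [0.0, 0.817, 0.577, -0.001]
contact_force: [-0.2, -0.4, -0.3]
gripper_width: 0.0853
finger_force: 0.0
```

```bash
cat >> h.py <<'E'
from scipy.spatial.transform import Rotation as Ro
PK=np.array([.5776,-.206]);YAW=-.34;RC=np.array([.597,.104])
def st(goal=None):
    s=monitor.read_state();q=s['tool_rot'];R=Ro.from_quat(np.r_[q[1:],q[0]]).as_matrix();p=s['eef_pos']
    u=np.array([np.cos(YAW),np.sin(YAW)]);d=(p[:2]-PK)
    print('t',s['time_s'],'p',p.round(4),'ydeg',np.degrees(np.arctan2(R[1,1],R[0,1])).round(2),'trayxy',np.round([d@u,d@[-u[1],u[0]]],4),'F',np.round(s['contact_force'],1),'w',round(s['gripper_width'],4),'ff',round(s['finger_force'],1),'j',s['qpos'].round(2))
    if goal is not None: print('units',(R.T@(np.array(goal)-p)/.025).round(2))
def tray(x,y,z): 
    c,s=np.cos(YAW),np.sin(YAW); return [PK[0]+c*x-s*y,PK[1]+s*x+c*y,z]
E
python3 -c "
from h import *
st(tray(.0735,0,.11))"
```

```text
t 1.7 p [0.2372 0.6048 0.2306] ydeg -19.49 trayxy [-0.5913  0.6509] F [-0.2 -0.4 -0.3] w 0.0853 ff 0.0 j [1.11 0.12 1.65 0.   1.37 1.45]
units [-26.03  26.59   4.85]
```

jog_arm([
  [[-1, 1, 0, 0], [-1, 1, 0, 0], [-1, 1, 0, 0], [-1, 1, 0, 0], [-1, 1, 0, 0], [-1, 1, 0, 0], [-1, 1, 0, 0], [-1, 1, 0, 0], [-1, 1, 0, 0], [-1, 1, 0, 0], [-1, 1, 0, 0], [-1, 1, 0, 0]],
])

```text
time_s: 2.9
eef_pos: [0.4203, 0.2208, 0.2312]
tool_rot: [0.0, 0.816, 0.578, 0.0]
contact_force: [1.0, -0.3, -0.0]
gripper_width: 0.085
finger_force: 0.0
```

jog_arm([
  [[-1, 1, 0, 0], [-1, 1, 0, 0], [-1, 1, 0, 0], [-1, 1, 0, 0], [-1, 1, 0, 0], [-1, 1, 0, 0], [-1, 1, 0, 0], [-1, 1, 0, 0], [-1, 1, 0, 0], [-1, 1, 0, 0], [-1, 1, 0, 0], [-1, 1, 0, 0]],
])

```text
time_s: 4.1
eef_pos: [0.603, -0.1621, 0.2309]
tool_rot: [-0.0, 0.816, 0.578, -0.0]
contact_force: [-0.2, -0.3, -0.3]
gripper_width: 0.0853
finger_force: 0.0
```

```bash
python3 -c "
from h import *
st(tray(.0735,0,.09))"
```

```text
t 4.1 p [ 0.603  -0.1621  0.2309] ydeg -19.4 trayxy [0.0093 0.0498] F [-0.2 -0.3 -0.3] w 0.0853 ff 0.0 j [-0.35  0.07  1.71  0.    1.36 -0.01]
units [-2.    2.57  5.63]
```

jog_arm([
  [[-1, 1, 1, 0], [-1, 1, 1, 0], [0, 0.57, 1, 0], [0, 0, 1, 0], [0, 0, 1, 0], [0, 0, 0.63, 0], [0, 0, 0, 0]],
])

```text
time_s: 4.8
eef_pos: [0.6445, -0.2284, 0.0869]
tool_rot: [-0.003, 0.816, 0.578, -0.002]
contact_force: [-0.5, -0.6, 0.1]
gripper_width: 0.0853
finger_force: 0.0
```

```bash
python3 -c "
from h import *
st(tray(.0735,0,.05))
a=snap('top')['image'];b=snap('scene');b0=b['image']
cv2.imwrite('pics/pre.png',np.hstack([cv2.resize(a[110:290,340:500],(400,450)),cv2.resize(b0[110:290,130:290],(400,450))]))"
```

```text
t 4.8 p [ 0.6445 -0.2284  0.0869] ydeg -19.45 trayxy [0.0705 0.0012] F [-0.5 -0.6  0.1] w 0.0853 ff 0.0 j [-0.42  0.32  1.68 -0.    1.15 -0.08]
units [-0.05  0.13  1.47]
```

View pics/pre.png

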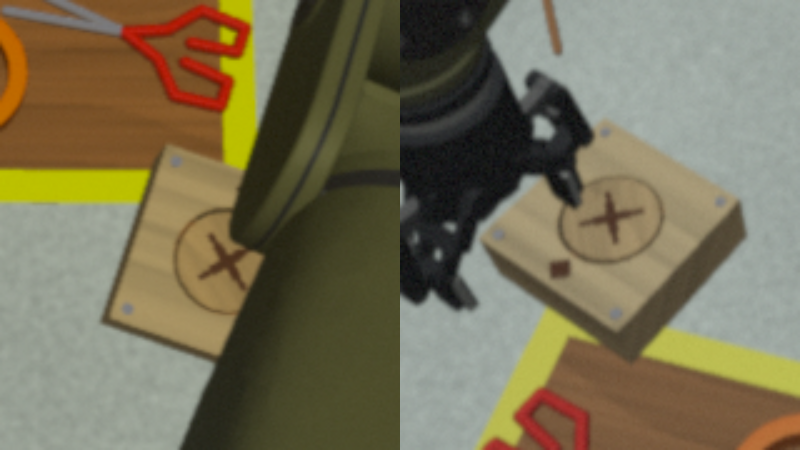

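```bash
python3 -c "
from h import *
S=np.load('scene0.npz')
q=lambda p:((p-[130,110])*2.5+[400,0]).round(0)
for y in(-.011,.011):
  for x in (.028,.0135): print(y,x,q(proj(S,[tray(x,y,.0999)])))
"
```

```text
-0.011 0.028 [[555. 198.]]
-0.011 0.0135 [[570. 183.]]
0.011 0.028 [[579. 214.]]
0.011 0.0135 [[595. 199.]]
```

jog_arm([
  [[0, 0.13, 0.6, 0], [0, 0, 0.6, 0], [0, 0, 0.4, 0], [0, 0, 0.2, 0], [0, 0, 0.2, 0], [0, 0, 0, 0]],
])

```text
time_s: 5.5
eef_pos: [0.6492, -0.2302, 0.0396]
tool_rot: [-0.001, 0.817, 0.577, -0.0]
contact_force: [-0.1, 0.3, 0.5]
gripper_width: 0.0853
finger_force: 0.0
```

jog_arm([
  [[0, 0, 0.15, 0], [0, 0, 0.15, 0], [0, 0, 0.1, 0], [0, 0, 0, 0]],
])

```text
time_s: 5.9
eef_pos: [0.6494, -0.2303, 0.0301]
tool_rot: [-0.0, 0.817, 0.577, -0.0]
contact_force: [0.2, -0.1, -0.4]
gripper_width: 0.0854
finger_force: 0.0
```

jog_arm([
  [[0, 0, 0.15, 0], [0, 0, 0.15, 0], [0, 0, 0.1, 0], [0, 0, 0, 0]],
])

```text
time_s: 6.3
eef_pos: [0.6492, -0.2302, 0.0198]
tool_rot: [-0.0, 0.817, 0.577, -0.0]
contact_force: [-0.8, 0.4, 0.9]
gripper_width: 0.0854
finger_force: 0.0
```

```bash
python3 -c "
from h import *
st()
b0=snap('scene')['image']
cv2.imwrite('pics/press.png',cv2.resize(b0[140:260,130:290],(640,480)))"
```

```text
t 6.3 p [ 0.6492 -0.2302  0.0198] ydeg -19.5 trayxy [0.0756 0.001 ] F [-0.8  0.4  0.9] w 0.0854 ff 0.0 j [-0.42  0.4   1.69  0.    1.05 -0.08]
```

View pics/press.png

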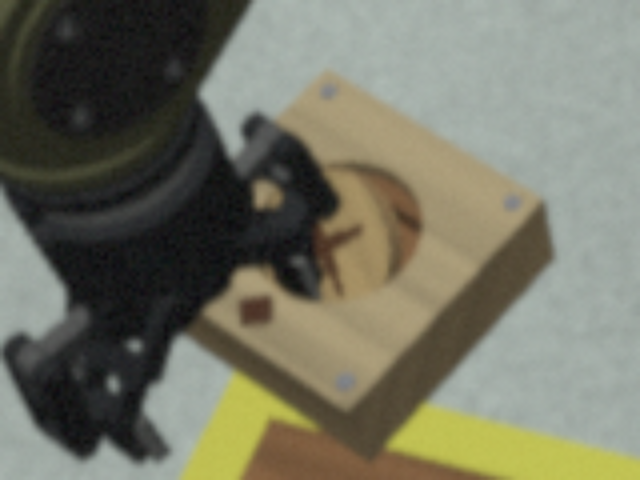

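jog_arm([
  [[0, 0, 0.15, 0], [0, 0, 0.1, 0], [0, 0, 0, 0], [0, 0, 0, 0]],
])

```text
time_s: 6.75
eef_pos: [0.6496, -0.2304, 0.0143]
tool_rot: [-0.0, 0.817, 0.577, -0.0]
contact_force: [0.5, 0.4, 0.0]
gripper_width: 0.0853
finger_force: 0.0
```

```bash
python3 -c "
from h import *
st()"
```

```text
t 6.75 p [ 0.6496 -0.2304  0.0143] ydeg -19.5 trayxy [0.076 0.001] F [0.5 0.4 0. ] w 0.0853 ff 0.0 j [-0.42  0.41  1.69 -0.    1.04 -0.08]
```

jog_arm([
  [[0, 0, 0.1, 0], [0, 0, 0.1, 0], [0, 0, 0, 0]],
])

```text
time_s: 7.05
eef_pos: [0.6516, -0.2312, 0.0113]
tool_rot: [0.002, 0.817, 0.577, 0.001]
contact_force: [2.2, -0.2, 5.3]
gripper_width: 0.0852
finger_force: 2.4
```

```bash
python3 -c "
from h import *
st()
b0=snap('scene')['image']
cv2.imwrite('pics/press2.png',cv2.resize(b0[140:260,130:290],(640,480)))"
```

```text
t 7.05 p [ 0.6516 -0.2312  0.0113] ydeg -19.5 trayxy [0.0781 0.0009] F [ 2.2 -0.2  5.3] w 0.0852 ff 2.4 j [-0.42  0.42  1.69  0.    1.03 -0.08]
```

View pics/press2.png

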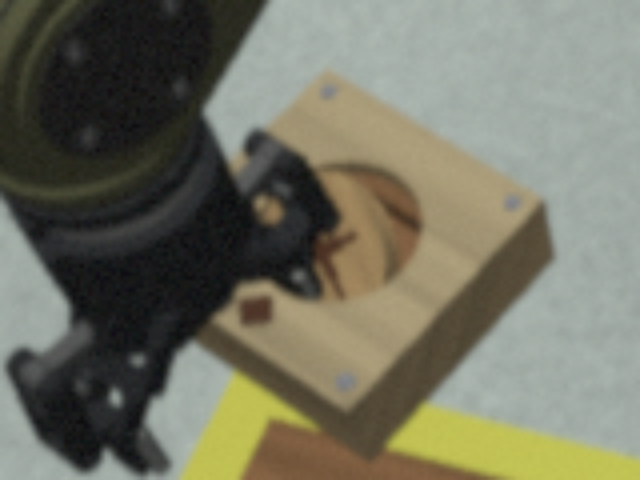

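jog_arm([
  [[0, 0, -0.5, 0], [0, 0, -1, 0], [0, 0, -1, 0], [0, 0, -1, 0], [0, -1, -1, 0], [0, -1, 0, 0], [0, -1, 0, 0], [0, -0.5, 0, 0], [0, 0, 0, 0]],
], gripper=0.6, squeeze=20)

```text
time_s: 8.0
eef_pos: [0.5658, -0.2006, 0.1216]
tool_rot: [-0.0, 0.817, 0.577, -0.0]
contact_force: [0.8, 0.7, -0.1]
gripper_width: 0.0341
finger_force: 0.0
```

```bash
python3 -c "
from h import *
st(tray(-.010,0,.06))
b=snap('scene');b0=b['image'];np.savez('tip.npz',**b)
cv2.imwrite('pics/tip.png',cv2.resize(b0[130:250,140:300],(800,600),interpolation=cv2.INTER_CUBIC))"
```

```text
t 8.0 p [ 0.5658 -0.2006  0.1216] ydeg -19.5 trayxy [-0.0129  0.0011] F [ 0.8  0.7 -0.1] w 0.0341 ff 0.0 j [-0.43  0.11  1.86 -0.    1.18 -0.09]
units [-0.05  0.12  2.46]
```

View pics/tip.png

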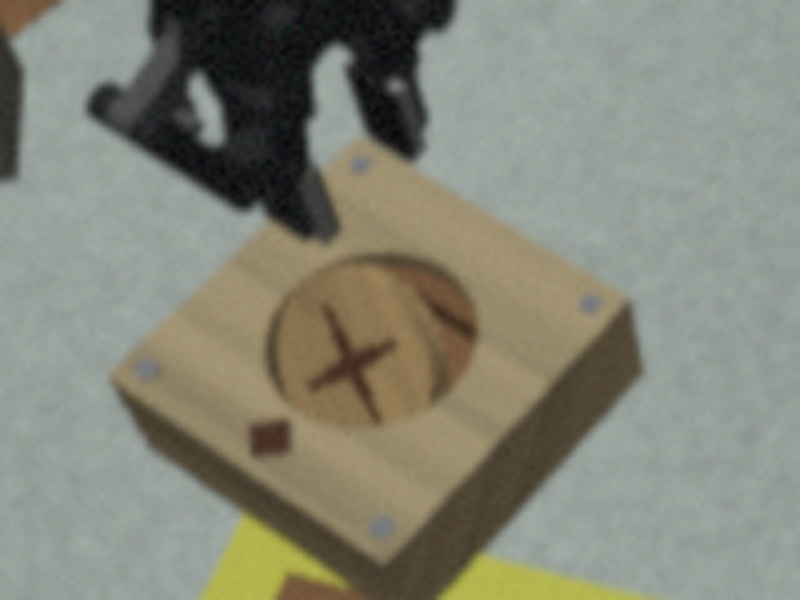

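```bash
python3 -c "
from h import *
S=np.load('tip.npz');im=S['image']
o=cv2.resize(im[130:250,140:300],(800,600),interpolation=cv2.INTER_CUBIC)
q=lambda P:((proj(S,P)-[140,130])*5)
for th,c in((44,(0,0,255)),(51,(0,255,0))):
  t=np.radians(th); a=np.array([-np.cos(t),0,np.sin(t)]);n=np.array([np.sin(t),0,np.cos(t)])
  B=np.array([.030,0,.005]); U=B+.07*a;ct=B+.035*a+.01*n
  print(th,'U',U,'C',U+.01*n, 'star px',q([tray(*ct)]))
  P=[tray(*(ct+.035*(np.cos(f)*a+np.sin(f)*np.array([0,1,0])))) for f in np.linspace(0,6.28,60)]
  cv2.polylines(o,[q(P).astype(int)],True,c,1)
cv2.imwrite('pics/tip2.png',o)"
```

```text
44 U [-0.02035379  0.          0.05362609] C [-0.0134072   0.          0.06081948] star px [[359.36865359 379.53352204]]
51 U [-0.01405243  0.          0.05940022] C [-0.00628097  0.          0.06569342] star px [[350.49509267 384.30417266]]
```

View pics/tip2.png

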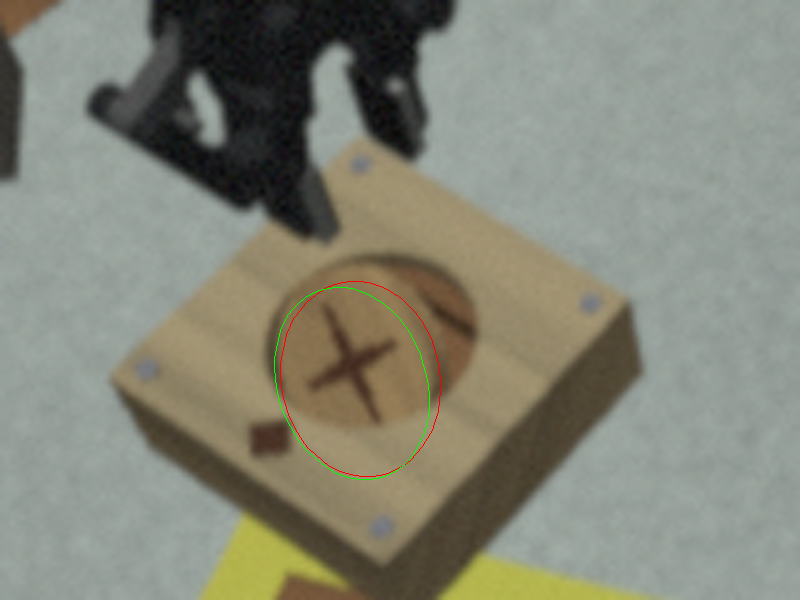

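```bash
python3 -c "
from h import *
S=np.load('tip.npz')
u=np.array([np.cos(YAW),np.sin(YAW)])
for px in ([352,362],[366,342],[440,330],[420,300],[372,342]):
  a,b=ray(S,[np.array(px)/5+[140,130]],0.)[0],ray(S,[np.array(px)/5+[140,130]],.1)[0]
  for z in (.03,.035,.04,.045,.05,.06):
    p=a+(b-a)*z/.1;d=p[:2]-PK;print(px,z,np.round([d@u,d@[-u[1],u[0]]],4))
# star arm directions
for px in ([330,308],[376,420],[311,386],[393,345]): pass
"
```

```text
[352, 362] 0.03 [ 0.0055 -0.0113]
[352, 362] 0.035 [ 0.0073 -0.0082]
[352, 362] 0.04 [ 0.009  -0.0051]
[352, 362] 0.045 [ 0.0107 -0.002 ]
[352, 362] 0.05 [0.0125 0.0011]
[352, 362] 0.06 [0.016  0.0072]
[366, 342] 0.03 [-0.0038 -0.0131]
[366, 342] 0.035 [-0.002 -0.01 ]
[366, 342] 0.04 [-0.0002 -0.0069]
[366, 342] 0.045 [ 0.0016 -0.0038]
[366, 342] 0.05 [ 0.0034 -0.0007]
[366, 342] 0.06 [0.0071 0.0055]
[440, 330] 0.03 [-0.0233  0.0055]
[440, 330] 0.035 [-0.0213  0.0084]
[440, 330] 0.04 [-0.0194  0.0114]
[440, 330] 0.045 [-0.0174  0.0144]
[440, 330] 0.05 [-0.0154  0.0173]
[440, 330] 0.06 [-0.0115  0.0232]
[420, 300] 0.03 [-0.029  -0.0094]
[420, 300] 0.035 [-0.027  -0.0064]
[420, 300] 0.04 [-0.025  -0.0033]
[420, 300] 0.045 [-0.023  -0.0002]
[420, 300] 0.05 [-0.021   0.0029]
[420, 300] 0.06 [-0.017  0.009]
[372, 342] 0.03 [-0.0051 -0.0113]
[372, 342] 0.035 [-0.0032 -0.0082]
[372, 342] 0.04 [-0.0014 -0.0051]
[372, 342] 0.045 [ 0.0004 -0.002 ]
[372, 342] 0.05 [0.0022 0.0011]
[372, 342] 0.06 [0.0059 0.0073]
```

jog_arm([
  [[-0.05, 0.2, 0, 0], [0, 0, 0.9, 0], [0, 0, 0.9, 0], [0, 0, 0.6, 0], [0, 0, 0.4, 0], [0, 0, 0, 0], [0, 0, 0, 0]],
], gripper=0.49)

```text
time_s: 8.75
eef_pos: [0.5721, -0.2043, 0.0522]
tool_rot: [0.0, 0.817, 0.577, 0.0]
contact_force: [0.2, 0.5, -0.1]
gripper_width: 0.0435
finger_force: 0.0
```

```bash
python3 -c "
from h import *
st()"
```

```text
t 8.75 p [ 0.5721 -0.2043  0.0522] ydeg -19.5 trayxy [-0.0058 -0.0003] F [ 0.2  0.5 -0.1] w 0.0435 ff 0.0 j [-0.43  0.2   1.88 -0.    1.06 -0.09]
```

jog_arm([
  [[0, -0.05, 0.1, 0], [0, 0, 0, 0], [0, 0, 0, 0], [0, 0, 0, 0], [0, 0, 0, 0]],
], gripper=0.7, squeeze=20)

```text
time_s: 9.25
eef_pos: [0.5717, -0.2043, 0.0509]
tool_rot: [0.002, 0.817, 0.577, 0.001]
contact_force: [3.3, -0.9, 5.6]
gripper_width: 0.0254
finger_force: 3.9
```

```bash
python3 -c "
from h import *
st()"
```

```text
t 9.25 p [ 0.5717 -0.2043  0.0509] ydeg -19.5 trayxy [-0.0061 -0.0003] F [ 3.3 -0.9  5.6] w 0.0254 ff 3.9 j [-0.43  0.2   1.88  0.    1.05 -0.09]
```

jog_arm([
  [[0, 0.1, 0, 0], [0, 0.08, 0, 0], [0, 0, 0, 0], [0, 0, 0, 0], [0, 0, 0, 0], [0, 0, 0, 0]],
], gripper=0.8, squeeze=20)

```text
time_s: 9.85
eef_pos: [0.5739, -0.2049, 0.0512]
tool_rot: [-0.001, 0.817, 0.577, -0.001]
contact_force: [-5.5, 1.1, 14.8]
gripper_width: 0.0218
finger_force: 20.4
```

```bash
python3 -c "
from h import *
st()
b0=snap('scene')['image']
cv2.imwrite('pics/grip.png',cv2.resize(b0[130:250,140:300],(640,480),interpolation=cv2.INTER_CUBIC))"
```

```text
t 9.85 p [ 0.5739 -0.2049  0.0512] ydeg -19.48 trayxy [-0.0039 -0.0002] F [-5.5  1.1 14.8] w 0.0218 ff 20.4 j [-0.43  0.21  1.87 -0.    1.06 -0.09]
```

View pics/grip.png

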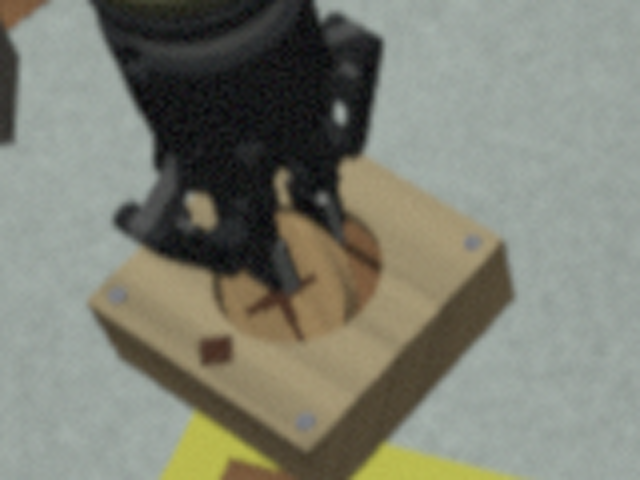

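jog_arm([
  [[0, 0, -0.08, 0], [0, 0, -0.08, 0], [0, 0, -0.08, 0], [0, 0, -0.08, 0], [0, 0, -0.08, 0], [0, 0, 0, 0]],
], gripper=1, squeeze=20)

```text
time_s: 10.5
eef_pos: [0.575, -0.2053, 0.0597]
tool_rot: [0.0, 0.817, 0.577, 0.0]
contact_force: [3.1, -1.6, 0.5]
gripper_width: 0.0184
finger_force: 17.9
```

```bash
python3 -c "
from h import *
st()"
```

```text
t 10.5 p [ 0.575  -0.2053  0.0597] ydeg -19.5 trayxy [-0.0027 -0.0002] F [ 3.1 -1.6  0.5] w 0.0184 ff 17.9 j [-0.43  0.2   1.87  0.    1.07 -0.09]
```

jog_arm([
  [[0, 0, -0.08, 0], [0, 0, -0.08, 0], [0, 0, -0.08, 0], [0, 0, -0.08, 0], [0, 0, 0, 0]],
])

```text
time_s: 11.0
eef_pos: [0.5747, -0.2052, 0.068]
tool_rot: [0.0, 0.817, 0.577, 0.0]
contact_force: [2.0, -0.8, 3.4]
gripper_width: 0.0169
finger_force: 18.5
```

```bash
python3 -c "
from h import *
st()"
```

```text
t 11.0 p [ 0.5747 -0.2052  0.068 ] ydeg -19.5 trayxy [-0.003  -0.0003] F [ 2.  -0.8  3.4] w 0.0169 ff 18.5 j [-0.43  0.19  1.87 -0.    1.08 -0.09]
```

jog_arm([
  [[0, 0, -0.1, 0], [0, 0, -0.1, 0], [0, 0, -0.1, 0], [0, 0, -0.1, 0], [0, 0, 0, 0]],
])

```text
time_s: 11.5
eef_pos: [0.5745, -0.2052, 0.0778]
tool_rot: [0.0, 0.817, 0.577, -0.0]
contact_force: [1.5, 0.6, 1.9]
gripper_width: 0.0145
finger_force: 18.3
```

```bash
python3 -c "
from h import *
st()"
```

```text
t 11.5 p [ 0.5745 -0.2052  0.0778] ydeg -19.49 trayxy [-0.0032 -0.0002] F [1.5 0.6 1.9] w 0.0145 ff 18.3 j [-0.43  0.18  1.86 -0.    1.1  -0.09]
```

jog_arm([
  [[0, 0, -0.1, 0], [0, 0, -0.1, 0], [0, 0, -0.1, 0], [0, 0, -0.1, 0], [0, 0, 0, 0]],
])

```text
time_s: 12.0
eef_pos: [0.5747, -0.2052, 0.0879]
tool_rot: [0.0, 0.817, 0.577, 0.0]
contact_force: [2.3, -1.0, 2.7]
gripper_width: 0.0126
finger_force: 18.4
```

jog_arm([
  [[0, 0, -0.1, 0], [0, 0, -0.1, 0], [0, 0, -0.1, 0], [0, 0, -0.1, 0], [0, 0, 0, 0], [0, 0, 0, 0]],
])

```text
time_s: 12.6
eef_pos: [0.5738, -0.2049, 0.0968]
tool_rot: [-0.001, 0.817, 0.577, -0.0]
contact_force: [0.5, -0.3, -0.3]
gripper_width: 0.0092
finger_force: 23.6
```

```bash
python3 -c "
from h import *
st()"
```

```text
t 12.6 p [ 0.5738 -0.2049  0.0968] ydeg -19.5 trayxy [-0.0039 -0.0002] F [ 0.5 -0.3 -0.3] w 0.0092 ff 23.6 j [-0.43  0.16  1.85 -0.    1.14 -0.09]
```

jog_arm([
  [[0, 0, -0.2, 0], [0, 0, -0.5, 0], [0, 0, -0.5, 0], [0, 0, -0.5, 0], [0, 0, -0.5, 0], [0.5, 0, 0, 0], [1, 0, 0, 0], [1, 0, 0, 0], [1, 0, 0, 0], [1, 0, 0, 0], [0.5, 0, 0, 0], [0, 0, 0, 0]],
], squeeze=40)

```text
time_s: 13.8
eef_pos: [0.6165, -0.0855, 0.1521]
tool_rot: [-0.0, 0.816, 0.578, -0.0]
contact_force: [0.2, -0.0, -1.1]
gripper_width: 0.0087
finger_force: 45.6
```

```bash
python3 -c "
from h import *
st()
b=snap('scene');np.savez('carry.npz',**b);im=b['image']
s=monitor.read_state();q=s['tool_rot'];R=Ro.from_quat(np.r_[q[1:],q[0]]).as_matrix()
c=proj(b,[s['eef_pos']])[0];print(c)
x,y=c.astype(int);x0,y0=max(x-50,0),max(y-40,0)
cv2.imwrite('pics/carry.png',cv2.resize(im[y0:y0+90,x0:x0+120],(800,600),interpolation=cv2.INTER_CUBIC));print(x0,y0)"
```

```text
t 13.8 p [ 0.6165 -0.0855  0.1521] ydeg -19.35 trayxy [-0.0035  0.1265] F [ 0.2 -0.  -1.1] w 0.0087 ff 45.6 j [-0.22  0.12  1.79  0.    1.23  0.11]
[264.70857718 198.57426228]
214 158
```

View pics/carry.png

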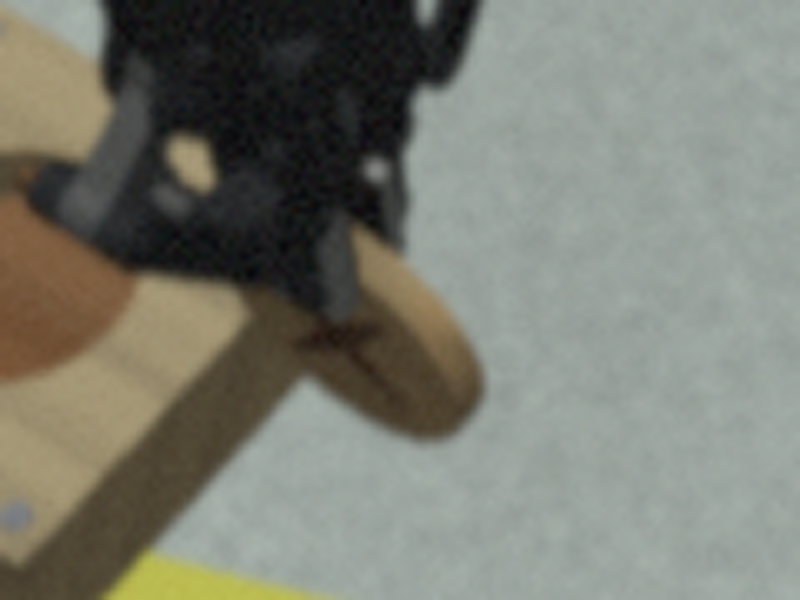

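```bash
cat >> h.py <<'E'
def on_plane(S,px,c,R,off):
    "ray through px meets plane tool y=off; returned in tool frame"
    a,b=ray(S,[px],0.)[0],ray(S,[px],.1)[0]
    A,B=R.T@(a-c),R.T@(b-c); return A+(B-A)*(off-A[1])/(B[1]-A[1])
E
python3 -c "
from h import *
S=np.load('carry.npz');s=monitor.read_state();q=s['tool_rot'];R=Ro.from_quat(np.r_[q[1:],q[0]]).as_matrix();c=s['eef_pos']
for p in((345,335),(340,305),(430,440),(478,350),(310,380)): print(p,(on_plane(S,np.array(p)*.15+[214,158],c,R,.005)*1e3).round(1))
st([*RC,.15])"
```

```text
(345, 335) [ 3.6  5.  17.3]
(340, 305) [4.  5.  4.3]
(430, 440) [25.3  5.  43.5]
(478, 350) [ 44.4   5.  -14.4]
(310, 380) [-12.    5.   52.1]
t 13.85 p [ 0.6162 -0.0867  0.1521] ydeg -19.41 trayxy [-0.0034  0.1254] F [ 0.3 -0.6  0.1] w 0.0085 ff 45.6 j [-0.23  0.12  1.79 -0.    1.23  0.11]
units [ 6.94 -3.26  0.08]
```

jog_arm([
  [[0.5, -0.2, 0, 0], [1, -0.45, 0, 0], [1, -0.45, 0, 0], [1, -0.45, 0, 0], [1, -0.45, 0, 0], [1, -0.45, 0, 0], [0.9, -0.43, 0, 0], [0, 0, 0, 0.5], [0, 0, 0, 1], [0, 0, 0, 1], [0, 0, 0, 1], [0, 0, 0, 1]],
])

```text
time_s: 15.05
eef_pos: [0.6015, 0.0872, 0.1523]
tool_rot: [-0.0, 0.93, 0.368, -0.0]
contact_force: [0.0, -0.2, 0.6]
gripper_width: 0.0091
finger_force: 45.6
```

jog_arm([
  [[0, 0, 0, 1], [0, 0, 0, 1], [0, 0, 0, 1], [0, 0, 0, 1], [0, 0, 0, 0.43], [0, 0, 0, 0], [0, 0, 0, 0]],
])

```text
time_s: 15.75
eef_pos: [0.6016, 0.0873, 0.1523]
tool_rot: [-0.0, 0.989, 0.147, -0.0]
contact_force: [-0.6, -0.2, -0.8]
gripper_width: 0.0088
finger_force: 45.6
```

```bash
cat >> h.py <<'E'
def rec(a,b,z):
    "a along panel -y (tool y), b along tool x, from recess centre"
    c,s=np.cos(.29),np.sin(.29); return [RC[0]+a*s+b*c,RC[1]-a*c+b*s,z]
E
python3 -c "
from h import *
st(rec(.0165,0,.075))"
```

```text
t 15.75 p [0.6016 0.0873 0.1523] ydeg -73.06 trayxy [-0.0752  0.2845] F [-0.6 -0.2 -0.8] w 0.0088 ff 45.6 j [0.06 0.09 1.82 0.   1.23 1.33]
units [ 0.02 -0.03  3.09]
```

jog_arm([
  [[0, 0, 0.5, 0], [0, 0, 0.8, 0], [0, 0, 0.8, 0], [0, 0, 0.6, 0], [0, 0, 0.4, 0], [0, 0, 0, 0]],
])

```text
time_s: 16.35
eef_pos: [0.6004, 0.0874, 0.0725]
tool_rot: [-0.0, 0.989, 0.147, -0.002]
contact_force: [-1.1, 0.3, -0.2]
gripper_width: 0.0087
finger_force: 45.6
```

jog_arm([
  [[0, 0, 0.1, 0], [0, 0, 0.1, 0], [0, 0, 0.1, 0], [0, 0, 0, 0]],
])

```text
time_s: 16.75
eef_pos: [0.6019, 0.0875, 0.0675]
tool_rot: [0.0, 0.989, 0.147, 0.0]
contact_force: [0.4, -0.6, 0.3]
gripper_width: 0.0088
finger_force: 45.6
```

jog_arm([
  [[0, 0, 0.1, 0], [0, 0, 0.08, 0], [0, 0, 0, 0]],
])

```text
time_s: 17.05
eef_pos: [0.6022, 0.0876, 0.0636]
tool_rot: [0.0, 0.989, 0.147, 0.0]
contact_force: [-1.4, -0.8, 3.7]
gripper_width: 0.0084
finger_force: 46.1
```

jog_arm([
  [[0, 0, 0.08, 0], [0, 0, 0, 0], [0, 0, 0, 0]],
])

```text
time_s: 17.35
eef_pos: [0.6027, 0.0876, 0.0635]
tool_rot: [0.0, 0.989, 0.147, 0.001]
contact_force: [-4.4, -0.4, 11.8]
gripper_width: 0.0088
finger_force: 47.2
```

jog_arm([
  [[0, 0, -0.04, 0], [0, 0, -0.04, 0], [0, 0, 0, 0], [0, 0, 0, 0], [0, 0, 0, 0]],
], gripper=0.72, squeeze=20)

```text
time_s: 17.85
eef_pos: [0.6015, 0.0875, 0.0624]
tool_rot: [-0.0, 0.989, 0.147, -0.0]
contact_force: [-0.1, -0.2, 1.1]
gripper_width: 0.024
finger_force: 0.0
```

jog_arm([
  [[0, -0.1, 0, 0], [0, -0.1, 0, 0], [0, -0.1, 0, 0], [0, -0.1, 0, 0], [0, -0.1, 0, 0], [0, -0.1, 0, 0], [0, 0, 0, 0], [0, 0, 0, 0]],
])

```text
time_s: 18.65
eef_pos: [0.5974, 0.102, 0.0628]
tool_rot: [0.0, 0.989, 0.147, 0.0]
contact_force: [-1.2, 0.4, -0.4]
gripper_width: 0.0241
finger_force: 0.0
```

Run:
```python
from h import *
st()
b=snap('scene');im=b['image'];np.savez('lean.npz',**b)
# pale-wood mask round the recess
x,y=proj(b,[rec(0,0,.03)])[0].astype(int);print(x,y)
h=cv2.cvtColor(im,cv2.COLOR_BGR2HSV)
sub=h[y-60:y+60,x-70:x+70]
m=((sub[...,0]>8)&(sub[...,0]<25)&(sub[...,2]>85)).astype(np.uint8)
m=cv2.morphologyEx(m,cv2.MORPH_OPEN,np.ones((3,3)))
n,l,stt,c=cv2.connectedComponentsWithStats(m)
for i in range(1,n):
    if stt[i,4]>30: print(stt[i],c[i]+[x-70,y-60], sub[l==i].mean(0))
```

```text
t 18.65 p [0.5974 0.102  0.0628] ydeg -73.07 trayxy [-0.084  0.297] F [-1.2  0.4 -0.4] w 0.0241 ff 0.0 j [ 0.08  0.19  1.88 -0.    1.07  1.36]
383 254
[ 55  37  26  42 616] [382.37337662 254.21753247] [ 18.21266234 101.06006494 113.24675325]
[   0   81  104   39 2292] [353.28534031 300.4904014 ] [ 14.16099476 130.63830716 124.28403141]
[120  82  16  15 115] [440.75652174 283.02608696] [ 16.7826087   96.36521739 115.19130435]
```

jog_arm([
  [[0, 0, 0, 0], [0, 0, 0, 0], [0, 0, 0, 0], [0, 0, 0.2, 0], [0, 0, 0.2, 0], [0, 0, 0.2, 0], [0, 0, 0.2, 0], [0, 0, 0, 0]],
], gripper=0.4)

```text
time_s: 19.5
eef_pos: [0.5965, 0.1018, 0.0414]
tool_rot: [-0.0, 0.989, 0.147, -0.001]
contact_force: [0.3, 0.7, -0.3]
gripper_width: 0.0513
finger_force: 0.0
```

```bash
cat > m.py <<'E'
from h import *
def pale():
    b=snap('scene');im=b['image'];np.savez('last.npz',**b)
    x,y=proj(b,[rec(0,0,.02)])[0].astype(int)
    h=cv2.cvtColor(im,cv2.COLOR_BGR2HSV);sub=h[y-50:y+30,x-60:x+60]
    m=((sub[...,0]>8)&(sub[...,0]<25)&(sub[...,2]>85)&(sub[...,1]<125)).astype(np.uint8)
    m=cv2.morphologyEx(m,cv2.MORPH_OPEN,np.ones((3,3)))
    n,l,s,c=cv2.connectedComponentsWithStats(m)
    for i in range(1,n):
        if s[i,4]>30:
            k=cv2.findContours((l==i).astype(np.uint8),0,1)[0][0]+np.array([x-60,y-50])
            e=cv2.fitEllipse(k);w=ray(b,[e[0]],.02)[0,:2]-RC;cc,ss=np.cos(.29),np.sin(.29)
            print(s[i],'ell',np.round(e[0],1),np.round(e[1],1),'a,b mm at z20',np.round(1e3*np.array([w@[ss,-cc],w@[cc,ss]]),1))
E
python3 -c "
from m import *
st();pale()
b=np.load('last.npz');print('expected flat ellipse',cv2.fitEllipse(proj(b,[rec(.035*np.cos(f),.035*np.sin(f),.018) for f in np.linspace(0,6.2,40)]).astype(np.float32)))"
```

```text
t 19.5 p [0.5965 0.1018 0.0414] ydeg -73.08 trayxy [-0.0848  0.2965] F [ 0.3  0.7 -0.3] w 0.0513 ff 0.0 j [ 0.08  0.22  1.89 -0.    1.04  1.36]
[ 47  28  32  38 912] ell [384.9 253.2] [30.2 39.5] a,b mm at z20 [-4.4 -7.4]
[112  69   8  11  53] ell [438.1 281.6] [ 7.5 10.7] a,b mm at z20 [-87.1  45.6]
expected flat ellipse ((382.69354248046875, 258.1795959472656), (36.833614349365234, 41.62601089477539), 109.0488052368164)
```

jog_arm([
  [[0, -0.2, 0, 0], [0, -0.2, 0, 0], [0, -0.2, 0, 0], [0, -0.1, 0, 0], [0, 0, 0, 0], [0, 0, 0, 0]],
])

```text
time_s: 20.15
eef_pos: [0.5923, 0.1188, 0.0429]
tool_rot: [0.0, 0.989, 0.147, 0.0]
contact_force: [0.4, 0.5, 0.9]
gripper_width: 0.0512
finger_force: 0.1
```

jog_arm([
  [[0, 0, 0.2, 0], [0, 0, 0.1, 0], [0, 0, 0, 0], [0, 0, 0, 0], [0, 0, 0, 0]],
], gripper=0)

```text
time_s: 20.65
eef_pos: [0.5924, 0.1186, 0.0353]
tool_rot: [0.0, 0.989, 0.147, 0.0]
contact_force: [0.1, 0.1, -0.2]
gripper_width: 0.0859
finger_force: 0.0
```

```bash
python3 -c "
from m import *
st();pale()"
```

```text
t 20.65 p [0.5924 0.1186 0.0353] ydeg -73.08 trayxy [-0.0943  0.3109] F [ 0.1  0.1 -0.2] w 0.0859 ff 0.0 j [ 0.11  0.22  1.89 -0.    1.03  1.38]
[  51   31   43   39 1273] ell [394.2 256.5] [37.7 42.8] a,b mm at z20 [-19.6  -0.9]
[112  69   8  11  57] ell [438.2 281.7] [ 7.3 10.8] a,b mm at z20 [-87.3  45.9]
```

jog_arm([
  [[0, -0.15, 0, 0], [0, 0, 0.3, 0], [0, 0, 0.3, 0], [0, 0, 0.3, 0], [0, 0, 0, 0]],
])

```text
time_s: 21.2
eef_pos: [0.5897, 0.122, 0.0107]
tool_rot: [-0.0, 0.989, 0.147, -0.002]
contact_force: [-0.7, 0.1, -0.7]
gripper_width: 0.0856
finger_force: 0.0
```

```bash
python3 -c "
from m import *
st(rec(.004,0,.012));pale()"
```

```text
t 21.2 p [0.5897 0.122  0.0107] ydeg -73.08 trayxy [-0.098   0.3133] F [-0.7  0.1 -0.7] w 0.0856 ff 0.0 j [ 0.11  0.25  1.9  -0.    0.99  1.39]
units [ 0.07  0.93 -0.05]
[  51   36   43   34 1088] ell [394.9 258.8] [32.9 43.2] a,b mm at z20 [-20.3   3.4]
[112  69   8  11  58] ell [438.2 281.8] [ 7.2 10.9] a,b mm at z20 [-87.2  46. ]
```

jog_arm([
  [[0.05, 0.2, 0, 0], [0, 0.2, 0, 0], [0, 0.15, 0, 0], [0, 0.15, 0, 0], [0, 0.1, 0, 0], [0, 0, 0, 0]],
])

```text
time_s: 21.85
eef_pos: [0.5984, 0.103, 0.0129]
tool_rot: [0.0, 0.989, 0.147, 0.0]
contact_force: [-0.5, -0.2, 0.7]
gripper_width: 0.0854
finger_force: 0.0
```

```bash
python3 -c "
from m import *
st(rec(.007,0,.012));pale()"
```

```text
t 21.85 p [0.5984 0.103  0.0129] ydeg -73.11 trayxy [-0.0834  0.2983] F [-0.5 -0.2  0.7] w 0.0854 ff 0.0 j [ 0.08  0.26  1.89 -0.    0.99  1.36]
units [-0.04  0.23  0.04]
[  43   37   43   33 1098] ell [386.2 259.5] [32.9 43.3] a,b mm at z20 [-5.4  4.4]
[112  69   8  11  55] ell [438.1 281.7] [ 7.4 10.7] a,b mm at z20 [-87.1  45.8]
```

jog_arm([
  [[0, 0.08, 0, 0], [0, 0.08, 0, 0], [0, 0.07, 0, 0], [0, 0, 0, 0], [0, 0, 0, 0]],
])

```text
time_s: 22.4
eef_pos: [0.5999, 0.0979, 0.0128]
tool_rot: [0.0, 0.989, 0.147, -0.0]
contact_force: [0.1, -0.0, 0.1]
gripper_width: 0.0855
finger_force: 0.0
```

jog_arm([
  [[0, -0.3, 0, 0], [0, 0, -1, 0], [0, 0, -1, 0], [0, 0, -1, 0], [0, 0, -1, 0], [0, -1, 0, 0], [0, -1, 0, 0], [0, -1, 0, 0], [0, 0, 0, 0]],
], gripper=1)

```text
time_s: 23.3
eef_pos: [0.5748, 0.1795, 0.1128]
tool_rot: [-0.0, 0.989, 0.149, -0.0]
contact_force: [-0.9, -1.3, -0.5]
gripper_width: 0.0002
finger_force: 0.0
```

```bash
python3 -c "
from m import *
st(rec(0,0,.05));pale()"
```

```text
t 23.3 p [0.5748 0.1795 0.1128] ydeg -72.89 trayxy [-0.1312  0.3625] F [-0.9 -1.3 -0.5] w 0.0002 ff 0.0 j [0.21 0.12 1.86 0.   1.16 1.49]
units [-0.04  3.15  2.51]
[  40   33   42   39 1245] ell [382.7 259.1] [37.5 41.9] a,b mm at z20 [0.4 3.5]
[112  69   8  11  61] ell [438.1 281.7] [ 7.3 11.1] a,b mm at z20 [-87.1  45.9]
```

jog_arm([
  [[0, 0.8, 0, 0], [0, 0.8, 0, 0], [0, 0.8, 0, 0], [0, 0.75, 0.5, 0], [0, 0, 1, 0], [0, 0, 1, 0], [0, 0, 0.7, 0], [0, 0, 0.3, 0], [0, 0, 0, 0]],
])

```text
time_s: 24.25
eef_pos: [0.598, 0.1013, 0.024]
tool_rot: [-0.0, 0.989, 0.147, -0.001]
contact_force: [0.4, 0.1, -0.6]
gripper_width: 0.0001
finger_force: 0.0
```

jog_arm([
  [[0, 0, 0.1, 0], [0, 0, 0.08, 0], [0, 0, 0, 0], [0, 0, 0, 0]],
])

```text
time_s: 24.65
eef_pos: [0.5992, 0.1017, 0.0215]
tool_rot: [0.0, 0.989, 0.147, 0.001]
contact_force: [-0.8, 0.1, -0.7]
gripper_width: -0.0001
finger_force: 0.0
```

jog_arm([
  [[0, 0, 0.1, 0], [0, 0, 0.08, 0], [0, 0, 0, 0], [0, 0, 0, 0]],
])

```text
time_s: 25.05
eef_pos: [0.5993, 0.1016, 0.018]
tool_rot: [0.0, 0.989, 0.147, 0.0]
contact_force: [-4.7, -0.0, 9.7]
gripper_width: 0.0001
finger_force: 4.5
```

jog_arm([
  [[0, 0, 0.08, 0], [0, 0, 0, 0], [0, 0, 0, 0]],
])

```text
time_s: 25.35
eef_pos: [0.5994, 0.1016, 0.018]
tool_rot: [0.0, 0.989, 0.147, -0.0]
contact_force: [-8.9, -0.7, 20.3]
gripper_width: 0.0004
finger_force: 10.0
```

jog_arm([
  [[0, 0, -0.3, 0], [0, 0, -0.6, 0], [0, 0, -1, 0], [0, 0, -1, 0], [0, 0, -1, 0], [0, -1, 0, 0], [0, -1, 0, 0], [0, -1, 0, 0], [0, -1, 0, 0], [0, 0, 0, 0], [0, 0, 0, 0]],
])

```text
time_s: 26.45
eef_pos: [0.5698, 0.1974, 0.1122]
tool_rot: [0.0, 0.989, 0.148, 0.0]
contact_force: [0.9, -0.7, -0.5]
gripper_width: -0.0
finger_force: 0.0
```

```bash
python3 -c "
from m import *
st();pale()
# dark gap symmetry: compare ellipse with recess seen by same camera (arc fit 0.6005,0.1036)
print(manip.job_done())"
```

```text
t 26.45 p [0.5698 0.1974 0.1122] ydeg -73.01 trayxy [-0.1419  0.3777] F [ 0.9 -0.7 -0.5] w -0.0 ff 0.0 j [ 0.24  0.12  1.86 -0.    1.16  1.52]
[  40   33   42   39 1240] ell [382.8 259.1] [37.6 41.7] a,b mm at z20 [0.3 3.6]
[112  69   8  11  56] ell [438.2 281.7] [ 7.3 10.8] a,b mm at z20 [-87.2  45.8]
the job is handed in; nothing more can be done
None
```

The star roundel was tipped, lifted out, and laid star side up in the large recess. I pressed it home with about 20 N until the fingertips stopped level with the panel top, and handed the job in at 26.5 s; no verdict came back.

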